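# Hang the rinsed tube carrier on the drip stand and check that it holds

### The job

Pick up the black tube carrier by its handle and hang it on the sprung hook of the drip stand, with the hook's arm through the handle window. While still holding the handle, tug it gently down a centimetre or two against the hook's spring to check that it is held, then let go and leave it hanging still. Leave the blue carrier where it stands.

Things in the scene. Friction and masses are not known exactly. Their poses are not given: they have to be found in the camera images.
- black_grip (a point): Grip point of the black plastic tube carrier (180 g, 110 long in y, 44 deep, 108 mm high, z up, half turn alike), on its centre line 84 mm above its underside. Low rack, top at 55 mm; above it a gate-shaped handle: uprights 46 mm apart outside along y (grip these faces), 14 mm thick; window open along x, 26 wide, from 55 to 93 mm height at its sides, 98 at its middle. Hung: 14 mm below hook_seat.
- blue_grip (a point): The same point on a blue carrier of the same shape and size, a bystander.
- hook_seat (a point): Top of the hook's level 8 mm bar, midway, where the handle hangs; 165 mm up unloaded, moves with the hook. x points along the bar from free end to post, z up. Post: axis at x +56 mm, top at z +9, red collar 24 mm wide. Free end at x -36 mm is turned up to z +13 (21 mm high in all): the handle window goes over it along +x, then is lowered onto the bar. Below: drip tray, 170 mm square, 12 mm high.
- hook (a joint): How far the hook is pressed down on its spring, m: 0 unloaded, about 0.002 to 0.004 with the carrier hanging on it, at most 0.030; the spring takes about 0.5 N per mm.
Mind the look-alikes: they are no part of the job. There is more than one size of the part that bears hook_seat; the job needs the middle-sized.

How it is judged:
On the way:
1. with the black carrier hanging on the hook's arm and the gripper still holding it, it is tugged down so that the hook is pressed down by more than 8 mm (value of joint hook above 0.008 m and contact force between black_carrier and the fingers above 1 N and x of black_grip in the frame of hook_seat between -0.034 and 0.045 m and y of black_grip in the frame of hook_seat between -0.015 and 0.015 m and z of black_grip in the frame of hook_seat between -0.024 and -0.006 m), for 0.15 s.
At the end, for the whole second after the job is handed in: The black carrier hangs by its handle on the hook's arm, between the upturned end and the post: its grip point within 15 mm sideways of the arm and 14 mm (give or take 9) below hook_seat, upright within 15 degrees, its weight on the hook's spring (pressed down 1 to 7 mm), slower than 40 mm/s (x of black_grip in the frame of hook_seat between -0.034 and 0.045 m and y of black_grip in the frame of hook_seat between -0.015 and 0.015 m and z of black_grip in the frame of hook_seat between -0.024 and -0.006 m and angle between black_grip's own z axis and vertical below 0.26 rad and value of joint hook between 0.001 and 0.007 m and linear speed of black_carrier below 0.04 m/s); the robot touches nothing.
It fails at once if the hook is pulled hard: more than 22 N between the black carrier and the drip stand (contact force between black_carrier and stand above 22 N).
It fails at once if the blue carrier is moved by more than 30 mm (distance of blue_grip from where it was at the start of the episode above 0.03 m).
It also fails if it takes over 51 s, if anything falls off the work surface, if the arm or the gripper's body presses on something with over 40 N, if the wrist force passes 120 N, or if a joint passes its speed limit or range.

### The arm

A 7-joint arm with a two-finger parallel gripper is mounted at the origin on the work surface. World frame = base frame: x ahead of the robot, y to its left, z up, the work surface at z = 0. Lengths are in m, angles in rad, forces in N, time in s.
With the tool pointing down it reaches from about 0.4 to 0.85 m from the base axis. Payload 4.5 kg.
Tool frame: the origin (TCP) lies midway between the tips of the shut fingers; the grasp point (between the pads) lies 19 mm behind it; x points along the fingers, y is the direction in which the jaws open and shut, and the axes are right-handed (so a half turn about x gives the same grasp; the last joint's range is limited). The gripper opens to 88 mm and grips with 3 to 60 N. Pads are 18 mm wide; open, the fingers measure 123 mm over their backs; the gripper's body (75 mm by 187 mm) begins 45 mm behind the grasp point.
Start: joints at [-1.096, 0.689, -0.195, 1.565, 0.157, 0.902, -0.215], TCP at [0.267, 0.565, 0.239] pointing down, gripper open.
Joint ranges: [-3.01, 3.01], [-0.46, 2.08], [-1.47, 1.51], [0.13, 2.56], [-1, 4.14], [0.04, 2.09], [-2.66, 2.66]. Speed limits (rad/s): [2.57, 2.57, 3.14, 3.14, 3.14, 3.14, 3.14].

### API

Orientations are given as a unit quaternion [x, y, z, w].
In Python, from plant import r gives the robot as it stands.
- The arm moves only by the tool arm_command, never from a script. Its argument "plan" is a list of rows, each a list of 5 numbers: the finger opening in m, from 0 to 0.0881, then the shift along the tool's x, y, z in m, then the turn about the tool's x in rad. In form: [[grip, dx, dy, dz, roll], ...]. A call has 1 to 12 rows; each row shifts and turns the commanded pose from where the row before left it, along the tool's axes as they then stand; what a row does not reach is not made up. A row lasts 1/8 s, in which the tool goes at most 62.5 mm and 10.7 degrees, less where a joint would pass 70% of its speed; a pose out of reach is approached as far as the arm can. A call is refused whole if a number of a shift passes 0.0625 or a number of a turn 0.188, either way. A call with a gripper value outside its range is refused whole. The fingers move at their own pace and stop on an object; "force" is the grip in N (left out, the last holds). Time passes only in rows, so rows that do not move let the fingers close. It gives the time, the measured TCP pose, the force and the opening at its end, in the units of the state.
- r.get_state(): the state, without advancing time (a new reading comes with each control period).
- r.snapshot(name): name is "scene" or "top" or "wrist"; returns (picture, depth): 480x640x3 uint8, red, green, blue; 480x640 float32, m along the optical axis (not along the pixel's ray), 0 where there is no reading.
- r.calibration(name): a dict with "fx", "fy", "cx", "cy" (pixels), "eye" and "orientation" of the camera in the world; the wrist camera has in their place "mount" (4x4, takes a point from camera to tool coordinates, whose origin is the TCP and whose axes are the tool frame's). Camera axes: x right, y down, z forward; pixel columns grow to the right and rows downward; lengths in m; the calibration is good to about 2 mm. A picture is of the moment at which its call begins: read the wrist's pose just before it. calibration takes no time and is no camera call.
- r.finish_job(): hands the job in, once; it reports no verdict.
The state is a dict: "clock": time; "q": joint angles; "qd": joint speeds; "joint_torque": joint torques, N m; "tool_pos": TCP position; "eef_rot": TCP orientation; "contact_force": force on the tool from outside, world axes, zero at the start; "moment": the same for the moment, N m; "opening": opening from 0.0 (shut) to 1.0 (fully open).
Only numpy, scipy, OpenCV 4.12 (cv2) and the standard library are available. Lean on these libraries where they do the work, as an engineer would, in place of code of your own. Each camera call takes 0.05 s, during which the arm holds its last target.

## Working session

There is one attempt and no reset: what is moved stays moved. The work goes in short steps, Python scripts to look and compute and a tool call to move; the robot and the scene stay as the last step left them, time stands still between calls to the robot, and variables do not carry over. Pictures are saved under pics/ and viewed, and the job is handed in when it is done.

Besides the shell and the picture viewer there is one more tool, called after "Call:" by a JSON object that holds its "method" and its "body". arm_command: Moves the arm, as the interface text tells. Its arguments: {"type":"object","properties":{"plan":{"type":"array","items":{"type":"array","items":{"type":"number"}}},"force":{"type":"number"}},"required":["plan"]}

```bash
ls; mkdir -p pics; cat > h.py <<'E'
import numpy as np,cv2
from plant import r
from scipy.spatial.transform import Rotation as R
def snap(n,name):
    s=r.get_state(); im,d=r.snapshot(n); cv2.imwrite(f'pics/{name}.png',im[:,:,::-1]); np.savez(f'pics/{name}.npz',im=im,d=d,p=s['tool_pos'],q=s['eef_rot'],n=n); return s
def cloud(name):
    z=np.load(f'pics/{name}.npz'); n=str(z['n']); c=r.calibration(n); d=z['d']
    v,u=np.mgrid[0:480,0:640]; P=np.stack([(u-c['cx'])/c['fx']*d,(v-c['cy'])/c['fy']*d,d],-1)
    if n=='wrist':
        M=np.array(c['mount']); P=P@M[:3,:3].T+M[:3,3]; P=P@R.from_quat(z['q']).as_matrix().T+z['p']
    else:
        o=np.array(c['orientation']); Q=R.from_quat(o).as_matrix() if o.size==4 else o.reshape(3,3)
        P=P@Q.T+np.array(c['eye'])
    P[d==0]=np.nan
    return P,z['im']
E
python3 - <<'E'
from h import *
print(r.get_state())
for n in('scene','top'):
    snap(n,n); print(r.calibration(n))
E
```

```text
pics
{'clock': 0.0, 'q': array([-1.09619371,  0.68996746, -0.19451262,  1.56633856,  0.15732579,
        0.9024945 , -0.21510019]), 'qd': array([-0.0008652 ,  0.00068959,  0.00103706, -0.00116832, -0.00014856,
       -0.00173701,  0.00071626]), 'joint_torque': array([-3.54048125e-04, -5.27551246e+01, -1.26679379e+00, -1.53422910e+01,
       -5.26209839e-02,  6.60053265e-03,  1.62948932e-04]), 'tool_pos': array([0.26644974, 0.56466451, 0.23792177]), 'eef_rot': array([ 0.15391919,  0.69009574, -0.15518985,  0.68992236]), 'contact_force': array([ 0.03509568, -0.56059995,  0.521626  ]), 'moment': array([ 0.00351797, -0.04524736,  0.02279631]), 'opening': 1.0040003843696512}
{'fx': 502.17195942254625, 'fy': 502.17195942254625, 'cx': 313.9413459009536, 'cy': 246.3353822941384, 'eye': array([1.12196492, 0.58771674, 1.10179551]), 'orientation': array([ 0.44302609,  0.83061556, -0.29719361, -0.15962965])}
{'fx': 435.0526419308691, 'fy': 435.0526419308691, 'cx': 319.13057919339604, 'cy': 231.53378696050868, 'eye': array([0.39749883, 0.13239664, 1.07805698]), 'orientation': array([-0.70393002,  0.70957664, -0.01390067,  0.02811206])}
```

View pics/scene.png

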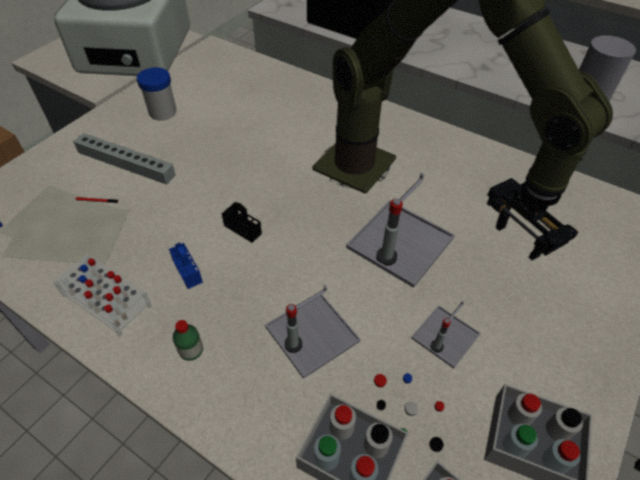

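View pics/top.png

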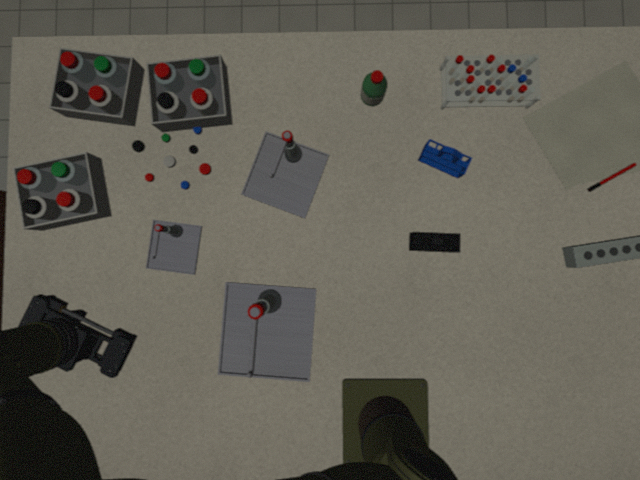

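Three stands show in the top view: small at (175,247), medium at (287,173) and large at (268,330). I'll measure the trays, posts and bars, and both carriers.

```bash
python3 - <<'E'
from h import *
P,im=cloud('top')
def at(u,v): return np.round(np.nanmedian(P[v-1:v+2,u-1:u+2].reshape(-1,3),0),3)
for nm,pts in dict(small=[(153,222),(200,227),(195,272),(149,267)],mid=[(267,136),(327,155),(305,215),(244,193)],large=[(228,285),(314,290),(309,377),(222,373)]).items():
    c=[at(int(u+(np.mean([p[0] for p in pts])-u)*.08),int(v+(np.mean([p[1] for p in pts])-v)*.08)) for u,v in pts]
    print(nm,c,[round(float(np.linalg.norm(c[i]-c[i-1])),3) for i in range(4)])
# mid-stand raised pts
def reg(u0,u1,v0,v1,zmin,P=P):
    Q=P[v0:v1,u0:u1].reshape(-1,3); return Q[(Q[:,2]>zmin)]
for nm,b in dict(mid=(235,335,125,220),small=(140,210,215,280),large=(215,320,275,385)).items():
    q=reg(*b,.03); print(nm,len(q),q[:,2].max(), np.percentile(q[:,2],[5,50,95]))
for nm,b in dict(black=(400,470,225,260),blue=(410,480,130,185)).items():
    q=reg(*b,.02); print(nm,len(q),np.round(q.min(0),3),np.round(q.max(0),3),np.median(q,0))
for nm,b in dict(t=0).items():
    z=P[225:260:2,404:468:4,2]; print(np.round(z*1000).astype(int))
big=cv2.resize(im[110:230,220:480,::-1],None,fx=3,fy=3,interpolation=cv2.INTER_CUBIC); cv2.imwrite('pics/c1.png',big)
s=np.load('pics/scene.npz')['im']
cv2.imwrite('pics/c2.png',cv2.resize(s[180:380,200:400,::-1],None,fx=3,fy=3,interpolation=cv2.INTER_CUBIC))
E
```

```text
small [array([0.484, 0.566, 0.004]), array([0.473, 0.458, 0.002]), array([0.369, 0.468, 0.002]), array([0.382, 0.571, 0.002])] [0.102, 0.109, 0.104, 0.104]
mid [array([0.695, 0.281, 0.003]), array([0.651, 0.143, 0.003]), array([0.513, 0.193, 0.005]), array([0.565, 0.334, 0.003])] [0.14, 0.145, 0.147, 0.15]
large [array([0.324, 0.372, 0.005]), array([0.311, 0.177, 0.004]), array([0.118, 0.191, 0.005]), array([0.128, 0.385, 0.006])] [0.196, 0.195, 0.194, 0.194]
mid 405 0.1784892515111547 [0.04902449 0.16288621 0.17410127]
small 237 0.12745305751015013 [0.04004166 0.11527122 0.12484391]
large 733 0.23298041974122197 [0.07125699 0.21407011 0.22792541]
black 666 [ 0.408 -0.177  0.022] [ 0.457 -0.066  0.108] [ 0.43218658 -0.11469694  0.05456515]
blue 744 [ 0.591 -0.208  0.02 ] [ 0.679 -0.092  0.112] [ 0.63255924 -0.14738971  0.05517991]
[[                   3                   -1                    0
                     1                    0                   -3
                     4                   -1                    0
                    -1                    0                   
[... 5386 characters left out ...]
    2
                    -3                    0                   -1
                    -1                    2                    0
                     1                    0                    3
                     1                    0                    0
                    -1]
 [                   1                    2                   -2
                    -4                    1                   -3
                     3                   -1                    1
                     5                   -3                   -1
                    -1                   -1                    0
                     0]]<stdin>:15: RuntimeWarning: invalid value encountered in cast
```

View pics/c1.png

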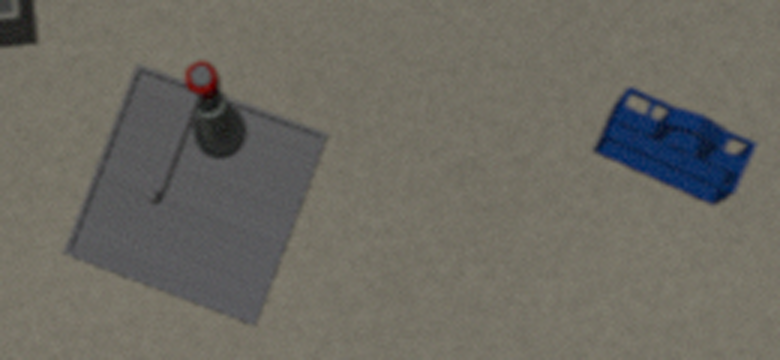

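View pics/c2.png

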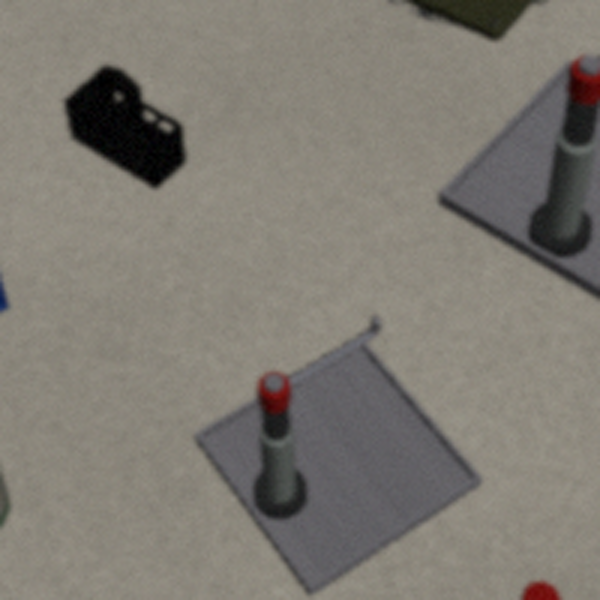

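```bash
cat >> h.py <<'E'
def ray(n,u,v,z):
    c=r.calibration(n); Q=R.from_quat(c['orientation']).as_matrix()
    d=Q@np.array([(u-c['cx'])/c['fx'],(v-c['cy'])/c['fy'],1]); e=np.array(c['eye']); return e+d*(z-e[2])/d[2]
E
python3 - <<'E'
from h import *
np.set_printoptions(precision=4,suppress=True)
P,im=cloud('top')
print('post',ray('top',287.3,135.3,.174),'tip',ray('top',272.3,175.7,.178))
Ps,ims=cloud('scene')
print('sc post',ray('scene',200+274/3,180+382/3,.174),'tip',ray('scene',200+375/3,180+322/3,.178))
for nm,A in(('top',P),('scene',Ps)):
    I=im if nm=='top' else ims
    # collar: red pixels
    m=(I[...,0].astype(int)>100)&(I[...,1]<70)&(A[...,2]>.14)&(A[...,2]<.19)
    m&=(A[...,0]>.5)
    q=A[m]; print(nm,len(q),q.min(0) if len(q) else '',q.max(0) if len(q) else '')
    # bar pts
    near=(A[...,2]>.14)&(A[...,2]<.19)&(A[...,0]>.45)&(A[...,0]<.7)&(A[...,1]>.1)&(A[...,1]<.35)
    q=A[near]; print(len(q),q.min(0),q.max(0))
    # black handle
    h=(A[...,2]>.085)&(A[...,2]<.12)&(A[...,0]>.38)&(A[...,0]<.49)&(A[...,1]>-.2)&(A[...,1]<-.04)
    q=A[h]; print('handle',len(q),q.min(0),q.max(0),q.mean(0))
    h=(A[...,2]>.048)&(A[...,2]<.12)&(A[...,0]>.38)&(A[...,0]<.49)&(A[...,1]>-.2)&(A[...,1]<-.04)
    q=A[h]; print('black',cv2.minAreaRect(q[:,:2].astype(np.float32)),)
s=r.get_state();print(R.from_quat(s['eef_rot']).as_matrix())
E
```

```text
post [0.6556 0.2161 0.174 ] tip [0.5691 0.2475 0.178 ]
sc post [0.6572 0.2193 0.174 ] tip [0.5745 0.2528 0.178 ]
top 28 [0.6467 0.209  0.1659] [0.6669 0.2281 0.1725]
266 [0.5676 0.2055 0.1411] [0.6691 0.2527 0.1785]
handle 136 [ 0.4253 -0.1439  0.0856] [ 0.4393 -0.0986  0.1085] [ 0.4327 -0.1204  0.1016]
black ((0.4329863488674164, -0.12192375957965851), (0.11022176593542099, 0.04421326518058777), 87.241943359375)
scene 27 [0.6474 0.2086 0.1631] [0.6661 0.2288 0.1722]
273 [0.5691 0.206  0.1423] [0.6705 0.2543 0.1793]
handle 111 [ 0.4246 -0.1481  0.0868] [ 0.4438 -0.0988  0.1127] [ 0.4362 -0.1188  0.0997]
black ((0.4338403344154358, -0.12317737936973572), (0.11604954302310944, 0.04734627902507782), 85.86356353759766)
[[-0.0006  0.4266  0.9044]
 [-0.0015  0.9044 -0.4266]
 [-1.     -0.0017  0.0001]]
```

Target stand: of the three at top (175,247), (287,173) and (268,330), the one at (287,173) fits. Its top is about 174 mm high, the post-to-tip span is 92 mm and the tray about 170 mm; the others have tops near 125 and 228 mm. The black carrier is at top (435,242), and the crops confirm both. I'll move over the carrier next.

Call:
{"method": "arm_command", "body": {"plan": [[0.088, -0.03, 0, 0, 0], [0.088, -0.03, 0, 0, 0], [0.088, 0, -0.019, 0.037, 0], [0.088, 0, -0.019, 0.037, 0], [0.088, 0, -0.019, 0.037, 0], [0.088, 0, -0.019, 0.037, 0], [0.088, 0, -0.019, 0.037, 0], [0.088, 0, -0.019, 0.037, 0], [0.088, 0, -0.019, 0.037, 0], [0.088, 0, -0.019, 0.037, 0]]}}

```text
clock: 1.35
tool_pos: [0.47, 0.3002, 0.2984]
eef_rot: [0.154, 0.69, -0.155, 0.69]
contact_force: [-0.0, 0.2, 0.4]
opening: 0.995
```

Call:
{"method": "arm_command", "body": {"plan": [[0.088, 0, -0.04, 0.0147, 0], [0.088, 0, -0.04, 0.0147, 0], [0.088, 0, -0.04, 0.0147, 0], [0.088, 0, -0.04, 0.0147, 0], [0.088, 0, -0.04, 0.0147, 0], [0.088, 0, -0.04, 0.0147, 0], [0.088, 0, -0.04, 0.0147, 0], [0.088, 0, -0.04, 0.0147, 0], [0.088, 0, -0.04, 0.0147, 0], [0.088, 0, -0.04, 0.0147, 0], [0.088, 0, 0, 0, 0]]}}

```text
clock: 2.72
tool_pos: [0.4308, -0.1265, 0.2984]
eef_rot: [0.156, 0.69, -0.158, 0.689]
contact_force: [-0.2, 0.6, -0.9]
opening: 0.998
```

Call:
{"method": "arm_command", "body": {"plan": [[0.088, 0, 0, 0, -0.13], [0.088, 0, 0, 0, -0.13], [0.088, 0, 0, 0, -0.13], [0.088, 0, 0, 0, 0]]}}

```text
clock: 3.22
tool_pos: [0.4318, -0.122, 0.2986]
eef_rot: [0.018, 0.707, -0.018, 0.707]
contact_force: [-0.4, 0.2, -0.9]
opening: 0.998
```

```bash
python3 - <<'E'
from h import *
np.set_printoptions(precision=4,suppress=True)
s=snap('wrist','w1')
print(s['clock'],s['tool_pos'],R.from_quat(s['eef_rot']).as_matrix(),s['q'],r.calibration('wrist'))
A,im=cloud('w1')
h=(A[...,2]>.085)&(A[...,2]<.12)&(A[...,0]>.38)&(A[...,0]<.49)&(A[...,1]>-.2)&(A[...,1]<-.04)
q=A[h]; print('handle',len(q),q.min(0),q.max(0),cv2.minAreaRect(q[:,:2].astype(np.float32)))
h=(A[...,2]>.048)&(A[...,2]<.12)&(A[...,0]>.38)&(A[...,0]<.49)&(A[...,1]>-.2)&(A[...,1]<-.04)
q=A[h]; print('black',cv2.minAreaRect(q[:,:2].astype(np.float32)),)
E
```

```text
3.225 [ 0.4318 -0.122   0.2986] [[-0.0003  0.0507  0.9987]
 [ 0.0009  0.9987 -0.0507]
 [-1.      0.0009 -0.0003]] [ 0.3943  0.3853 -0.3147  1.9845  0.1623  0.7961  1.5073] {'fx': 402.74178863790166, 'fy': 402.74178863790166, 'cx': 314.14607006188237, 'cy': 233.13983484036368, 'mount': array([[ 0.0006, -0.2943,  0.9557, -0.1453],
       [ 1.    ,  0.0003, -0.0006,  0.001 ],
       [-0.0001,  0.9557,  0.2943, -0.0762],
       [ 0.    ,  0.    ,  0.    ,  1.    ]])}
handle 952 [ 0.4236 -0.1425  0.085 ] [ 0.4403 -0.0969  0.1082] ((0.4316617548465729, -0.11977706104516983), (0.044929202646017075, 0.014857247471809387), 86.55819702148438)
black ((0.4318474531173706, -0.11965492367744446), (0.11021775752305984, 0.044427938759326935), 87.19132232666016)
```

View pics/w1.png

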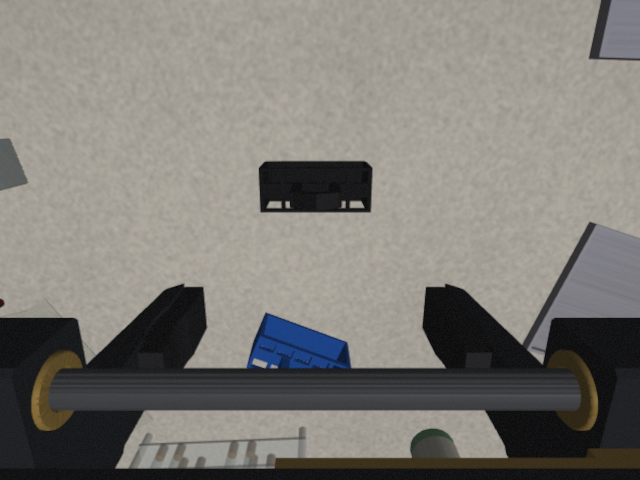

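Wrist view: the carrier is centred at (315,187), square to the jaws and 2 mm off. Next I descend and grip.

Call:
{"method": "arm_command", "body": {"plan": [[0.088, 0.04, 0.002, 0, 0], [0.088, 0.04, 0, 0, 0], [0.088, 0.04, 0, 0, 0], [0.088, 0.04, 0, 0, 0], [0.088, 0.03, 0, 0, 0], [0.088, 0.025, 0, 0, 0], [0.088, 0.0185, 0, 0, 0], [0.088, 0, 0, 0, 0], [0.088, 0, 0, 0, 0]], "force": 20}}

```text
clock: 4.4
tool_pos: [0.4323, -0.1208, 0.0657]
eef_rot: [0.018, 0.707, -0.018, 0.707]
contact_force: [-0.3, -0.3, 0.3]
opening: 1.0
```

Call:
{"method": "arm_command", "body": {"plan": [[0.03, 0, 0, 0, 0], [0.03, 0, 0, 0, 0], [0.03, 0, 0, 0, 0], [0.03, 0, 0, 0, 0], [0.03, 0, 0, 0, 0], [0.03, 0, 0, 0, 0], [0.03, 0, 0, 0, 0], [0.03, 0, 0, 0, 0]], "force": 20}}

```text
clock: 5.4
tool_pos: [0.4319, -0.1209, 0.0652]
eef_rot: [0.018, 0.707, -0.018, 0.707]
contact_force: [-1.0, -0.2, 2.1]
opening: 0.519
```

Gripped: the opening is 45.7 mm against the 46 mm expected. I'll lift and carry it to a standoff in front of the hook's free end.

Call:
{"method": "arm_command", "body": {"plan": [[0.03, -0.02, 0, 0, 0], [0.03, -0.035, 0, 0, 0], [0.03, -0.04, 0, 0, 0], [0.03, -0.04, 0, 0, 0], [0.03, -0.035, 0, 0, 0], [0.03, -0.015, 0, 0, 0], [0.03, 0, 0, 0, 0]]}}

```text
clock: 6.28
tool_pos: [0.4321, -0.1212, 0.2508]
eef_rot: [0.018, 0.706, -0.018, 0.707]
contact_force: [0.1, 0.6, -1.8]
opening: 0.519
```

Call:
{"method": "arm_command", "body": {"plan": [[0.03, 0, 0.02, 0.003, 0], [0.03, 0, 0.04, 0.005, 0], [0.03, 0, 0.04, 0.005, 0], [0.03, 0, 0.04, 0.005, 0], [0.03, 0, 0.04, 0.005, 0], [0.03, 0, 0.04, 0.005, 0], [0.03, 0, 0.04, 0.005, 0], [0.03, 0, 0.04, 0.005, 0], [0.03, 0, 0.04, 0.005, 0], [0.03, 0, 0.04, 0.005, 0], [0.03, 0, 0.02, 0.001, 0], [0.03, 0, 0, 0, 0]]}}

```text
clock: 7.78
tool_pos: [0.5003, 0.2766, 0.2491]
eef_rot: [0.017, 0.708, -0.017, 0.706]
contact_force: [-0.2, -0.0, -1.2]
opening: 0.519
```

Call:
{"method": "arm_command", "body": {"plan": [[0.03, 0, 0, 0, 0.105], [0.03, 0, 0, 0, 0.105], [0.03, 0, 0, 0, 0.105], [0.03, 0, 0, 0, 0], [0.03, 0, 0, 0, 0]]}}

```text
clock: 8.4
tool_pos: [0.5012, 0.2746, 0.2501]
eef_rot: [0.128, 0.695, -0.129, 0.695]
contact_force: [0.4, 0.1, -1.8]
opening: 0.517
```

```bash
python3 - <<'E'
from h import *
np.set_printoptions(precision=4,suppress=True)
s=snap('wrist','w2'); print(s['clock'],s['tool_pos'],R.from_quat(s['eef_rot']).as_matrix(),s['opening'],s['contact_force'])
snap('top','t2'); snap('scene','s2')
for n in('w2','t2','s2'):
    A,im=cloud(n)
    m=(im[...,0].astype(int)>1.8*im[...,1])&(A[...,2]>.13)&(A[...,2]<.19)&(A[...,0]>.6)&(A[...,0]<.72)&(A[...,1]>.15)&(A[...,1]<.28)
    q=A[m]; print(n,len(q), q.min(0) if len(q) else '',q.max(0) if len(q) else '')
E
```

```text
8.4 [0.5012 0.2746 0.2501] [[-0.0004  0.3575  0.9339]
 [-0.0011  0.9339 -0.3575]
 [-1.     -0.0011  0.    ]] 0.5166476838651543 [ 0.3745  0.0574 -1.7976]
w2 640 [0.6432 0.2098 0.1432] [0.6588 0.2323 0.1704]
t2 57 [0.6452 0.2087 0.153 ] [0.6669 0.2282 0.1762]
s2 74 [0.6471 0.2105 0.1432] [0.6696 0.2302 0.174 ]
```

View pics/w2.png

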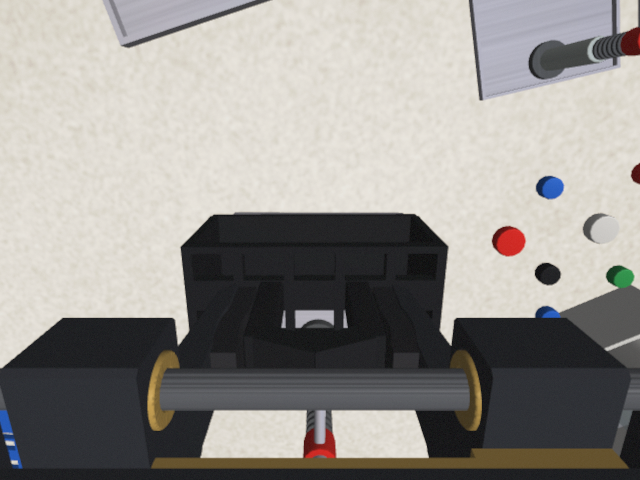

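View pics/s2.png

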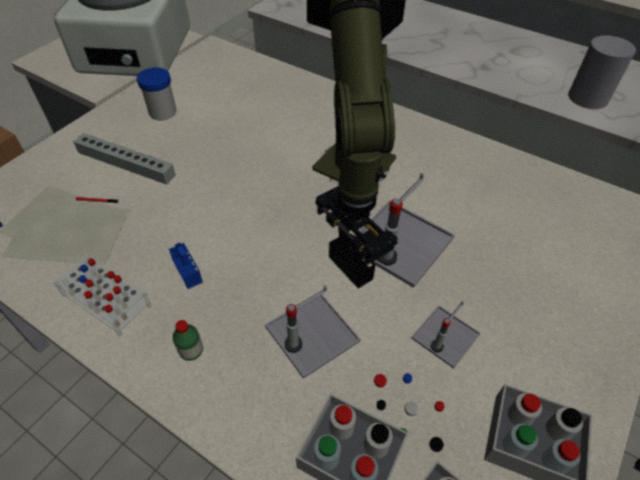

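```bash
python3 - <<'E'
from h import *
np.set_printoptions(precision=4,suppress=True)
for n in('top','scene','t2','s2','w2'):
    A,im=cloud(n)
    c=np.array([.656,.2195]); rel=A[...,:2]-c
    d=np.array([np.cos(np.radians(-21)),np.sin(np.radians(-21))]); e=np.array([-d[1],d[0]])
    a=rel@d; b=rel@e
    m=(a<-.02)&(a>-.105)&(abs(b)<.02)&(A[...,2]>.145)&(A[...,2]<.185)
    if m.sum()<8: print(n,m.sum()); continue
    k=np.polyfit(a[m],b[m],1); print(n,m.sum(),'slope deg',np.degrees(np.arctan(k[0])),'b at -56:',np.polyval(k,-.056),'a range',a[m].min(),a[m].max(),'z med',np.median(A[m][:,2]),'resid',np.std(b[m]-np.polyval(k,a[m])))
    t=m&(a<-.085); print('   tip b',np.median(b[t]),t.sum(),'z',A[t][:,2].max() if t.any() else '')
s=r.get_state(); Rm=R.from_quat(s['eef_rot']).as_matrix(); print('jaw deg',np.degrees(np.arctan2(Rm[1,1],Rm[0,1])), 'in hook:',(s['tool_pos'][:2]-c)@d+.056,(s['tool_pos'][:2]-c)@e)
im=np.load('pics/t2.npz')['im']; cv2.imwrite('pics/c3.png',cv2.resize(im[110:230,220:380,::-1],None,fx=4,fy=4,interpolation=cv2.INTER_CUBIC))
E
```

```text
top 131 slope deg 0.2679785991225683 b at -56: -0.0020815251041985177 a range -0.09387712566903202 -0.020133772648967287 z med 0.16375841056694218 resid 0.002207216585138008
   tip b -0.0028469155341052307 16 z 0.1784892515111547
scene 120 slope deg -0.025929698959759183 b at -56: -0.00038048687542912776 a range -0.09278828435699028 -0.020293928074561172 z med 0.16422094695817824 resid 0.002253939789463566
   tip b 0.000703567523759001 19 z 0.17837474568803668
t2 129 slope deg 0.06791697399864205 b at -56: -0.002108737743114729 a range -0.09384357310535364 -0.020062728672581288 z med 0.1636487299765219 resid 0.0022006050324267115
   tip b -0.0027515018677967545 16 z 0.17945287466755722
s2 120 slope deg -0.39656195642809744 b at -56: -0.00033602435545294153 a range -0.09323447541494465 -0.020201080185119433 z med 0.16460800101830525 resid 0.0021974114876799344
   tip b 0.00033048041197680805 18 z 0.1772887976569143
w2 253 slope deg -0.15914971087731594 b at -56: 0.0009210748393083327 a range -0.041347129492134746 -0.02012707725947486 z med 0.16372854580374363 resid 0.0022034484648461826
   tip b nan 0 z 
jaw deg 69.05985051498797 in hook: -0.10862220519264904 -0.0032126761525134192
  return _methods._mean(a, axis=axis, dtype=dtype,
  ret = ret.dtype.type(ret / rcount)
```

View pics/c3.png

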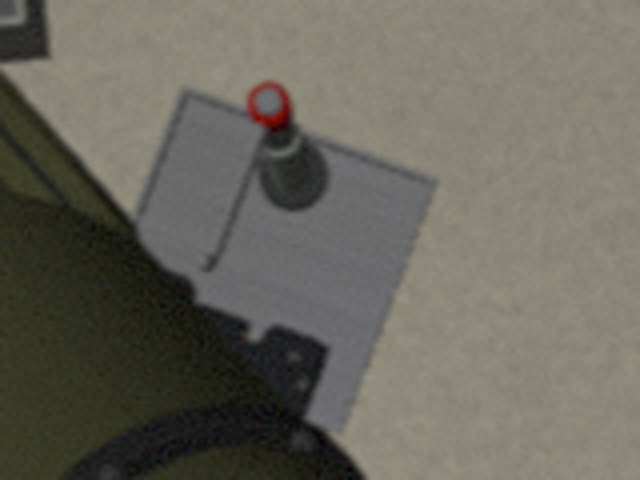

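Hook yaw is −21°, and all views agree on this to within 0.4°. The bar line lies about 2 mm to the tool's +y. I'll lower to threading height.

Call:
{"method": "arm_command", "body": {"plan": [[0.03, 0.02, 0.002, 0, 0], [0.03, 0.025, 0, 0, 0], [0.03, 0.025, 0, 0, 0], [0.03, 0.024, 0, 0, 0], [0.03, 0, 0, 0, 0], [0.03, 0, 0, 0, 0]]}}

```text
clock: 9.3
tool_pos: [0.5024, 0.2782, 0.157]
eef_rot: [0.129, 0.695, -0.128, 0.696]
contact_force: [1.1, 0.3, -1.7]
opening: 0.517
```

Call:
{"method": "arm_command", "body": {"plan": [[0.03, 0, 0, 0.015, 0], [0.03, 0, 0, 0.02, 0], [0.03, 0, 0, 0.01, 0], [0.03, 0, 0, 0, 0], [0.03, 0, 0, 0, 0]]}}

```text
clock: 9.93
tool_pos: [0.5433, 0.2622, 0.1563]
eef_rot: [0.129, 0.696, -0.128, 0.695]
contact_force: [-0.4, 0.4, -1.3]
opening: 0.519
```

```bash
python3 - <<'E'
from h import *
np.set_printoptions(precision=4,suppress=True)
s=snap('wrist','w3'); print(s['clock'],s['tool_pos'],s['opening'],s['contact_force'])
snap('scene','s3')
c=np.array([.656,.2195]);d=np.array([np.cos(np.radians(-21)),np.sin(np.radians(-21))]); e=np.array([-d[1],d[0]])
print((s['tool_pos'][:2]-c)@d+.056,(s['tool_pos'][:2]-c)@e)
im=np.load('pics/s3.npz')['im']; cv2.imwrite('pics/c4.png',cv2.resize(im[230:380,250:430,::-1],None,fx=4,fy=4,interpolation=cv2.INTER_CUBIC))
E
```

```text
9.925 [0.5433 0.2622 0.1563] 0.5192741585455536 [-0.4457  0.3995 -1.2813]
-0.06455178638786871 -0.0005118102353637616
```

View pics/w3.png

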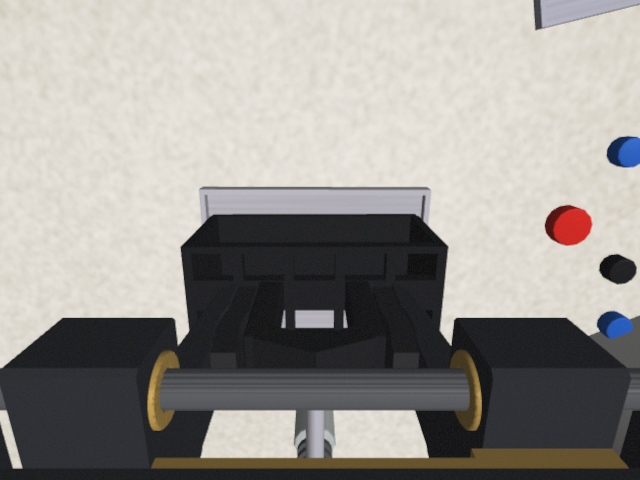

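View pics/c4.png

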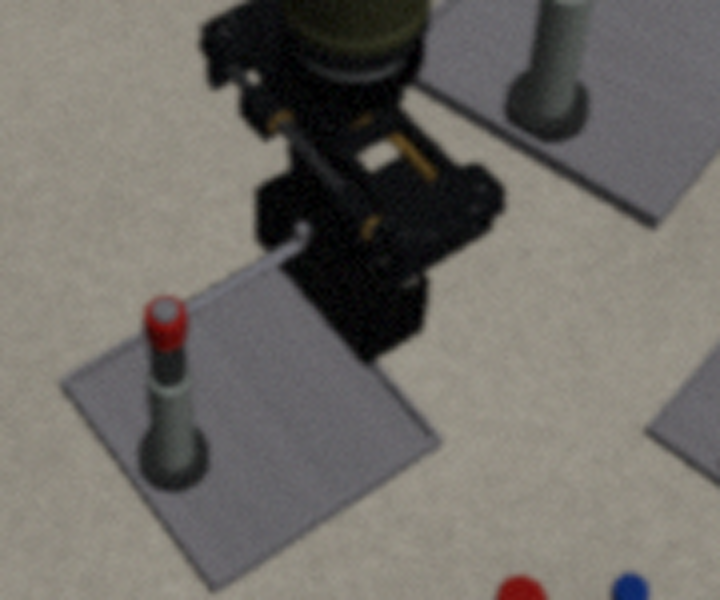

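Wrist view: the bar at column 316 lines up with the handle's peak at about 317, so the bar is centred in the window. I'll thread the handle on.

Call:
{"method": "arm_command", "body": {"plan": [[0.03, 0, 0, 0.01, 0], [0.03, 0, 0, 0.012, 0], [0.03, 0, 0, 0.012, 0], [0.03, 0, 0, 0, 0]]}}

```text
clock: 10.52
tool_pos: [0.5772, 0.2484, 0.1561]
eef_rot: [0.129, 0.695, -0.129, 0.696]
contact_force: [-0.4, -0.9, -1.0]
opening: 0.519
```

Call:
{"method": "arm_command", "body": {"plan": [[0.03, 0, 0, 0.012, 0], [0.03, 0, 0, 0.012, 0], [0.03, 0, 0, 0.01, 0], [0.03, 0, 0, 0, 0], [0.03, 0, 0, 0, 0]]}}

```text
clock: 11.15
tool_pos: [0.607, 0.2377, 0.1561]
eef_rot: [0.129, 0.696, -0.128, 0.695]
contact_force: [-0.3, 0.5, -0.6]
opening: 0.521
```

```bash
python3 - <<'E'
from h import *
np.set_printoptions(precision=4,suppress=True)
s=snap('scene','s4'); print(s['clock'],s['tool_pos'],s['opening'],s['contact_force'])
snap('wrist','w4')
c=np.array([.656,.2195]);d=np.array([np.cos(np.radians(-21)),np.sin(np.radians(-21))]); e=np.array([-d[1],d[0]])
print((s['tool_pos'][:2]-c)@d+.056,(s['tool_pos'][:2]-c)@e)
im=np.load('pics/s4.npz')['im']; cv2.imwrite('pics/c5.png',cv2.resize(im[230:380,250:430,::-1],None,fx=4,fy=4,interpolation=cv2.INTER_CUBIC))
E
```

```text
11.15 [0.607  0.2377 0.1561] 0.5210378338477086 [-0.3403  0.4568 -0.5614]
0.003681416441659438 -0.0005543832368308929
```

View pics/w4.png

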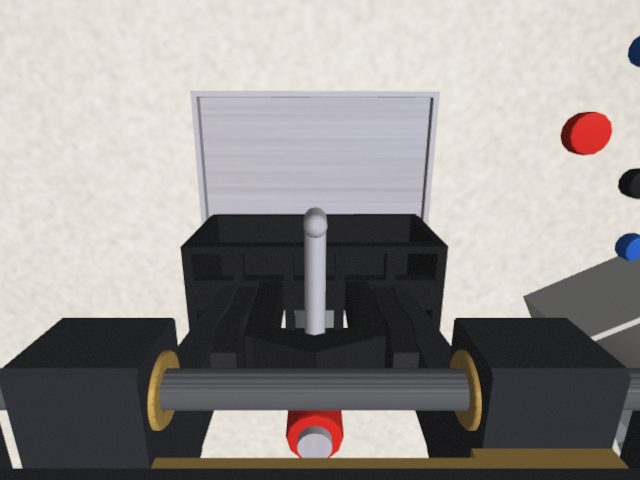

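View pics/c5.png

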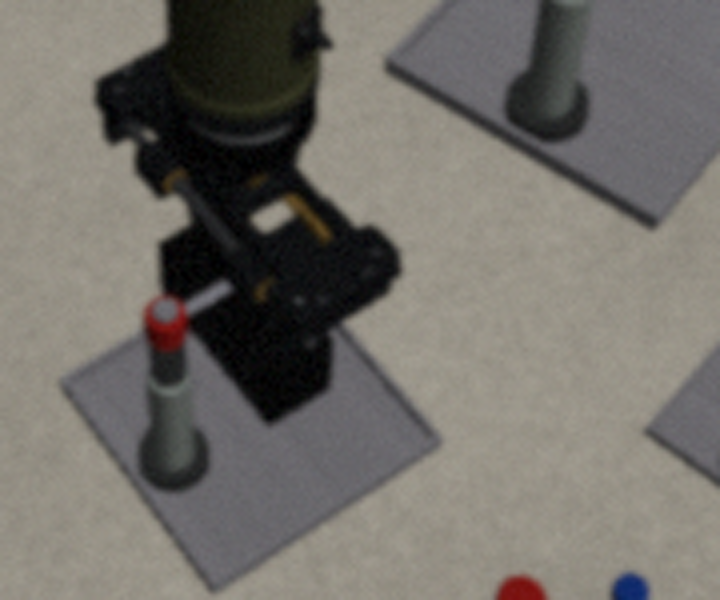

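The bar runs through the window: the tip is at (315,222) and the collar at (315,438), with the handle between them. I'll lower onto the bar, then tug gently.

Call:
{"method": "arm_command", "body": {"plan": [[0.03, 0.006, 0, 0, 0], [0.03, 0.006, 0, 0, 0], [0.03, 0.006, 0, 0, 0], [0.03, 0.004, 0, 0, 0], [0.03, 0.002, 0, 0, 0], [0.03, 0.002, 0, 0, 0], [0.03, 0.002, 0, 0, 0], [0.03, 0, 0, 0, 0], [0.03, 0, 0, 0, 0]]}}

```text
clock: 12.38
tool_pos: [0.6076, 0.2377, 0.1285]
eef_rot: [0.129, 0.695, -0.128, 0.696]
contact_force: [-0.9, 0.5, -0.1]
opening: 0.516
```

Call:
{"method": "arm_command", "body": {"plan": [[0.03, 0.002, 0, 0, 0], [0.03, 0.002, 0, 0, 0], [0.03, 0.002, 0, 0, 0], [0.03, 0.002, 0, 0, 0], [0.03, 0, 0, 0, 0], [0.03, 0, 0, 0, 0]]}}

```text
clock: 13.12
tool_pos: [0.6076, 0.2377, 0.1204]
eef_rot: [0.129, 0.695, -0.128, 0.695]
contact_force: [0.0, 0.6, 4.6]
opening: 0.517
```

Pressed about 12 mm (grip height gives 11.6 mm, and 4.6 N plus the weight agrees). I'll hold briefly, take a picture, then ease up to the hanging height.

Call:
{"method": "arm_command", "body": {"plan": [[0.03, 0.001, 0, 0, 0], [0.03, 0, 0, 0, 0], [0.03, 0, 0, 0, 0], [0.03, 0, 0, 0, 0]]}}

```text
clock: 13.62
tool_pos: [0.6076, 0.2377, 0.1196]
eef_rot: [0.129, 0.695, -0.128, 0.696]
contact_force: [-0.3, 0.9, 5.3]
opening: 0.522
```

```bash
python3 - <<'E'
from h import *
np.set_printoptions(precision=4,suppress=True)
s=snap('wrist','w5'); print(s['clock'],s['tool_pos'],s['opening'],s['contact_force'])
A,im=cloud('w5')
c=np.array([.656,.2195]);d=np.array([np.cos(np.radians(-21)),np.sin(np.radians(-21))]); e=np.array([-d[1],d[0]])
a=(A[...,:2]-c)@d+.056;b=(A[...,:2]-c)@e
m=(a>-.028)&(a<-.012)&(abs(b)<.006)&(A[...,2]>.13); print('bar top z',m.sum(),np.percentile(A[m][:,2],[10,50,90]) if m.any() else '')
A,im=cloud('w4');a=(A[...,:2]-c)@d+.056;b=(A[...,:2]-c)@e
m=(a>-.028)&(a<-.012)&(abs(b)<.006)&(A[...,2]>.13); print('before',m.sum(),np.percentile(A[m][:,2],[10,50,90]))
E
```

```text
13.625 [0.6076 0.2377 0.1196] 0.5220643417985371 [-0.3222  0.8681  5.2507]
bar top z 5444 [0.1506 0.2    0.2166]
before 5215 [0.1637 0.2368 0.2533]
```

The bar top dropped from 163.7 to 150.6 mm, so the hook is pressed about 13 mm and held. I'll ease up and release.

Call:
{"method": "arm_command", "body": {"plan": [[0.03, -0.002, 0, 0, 0], [0.03, -0.002, 0, 0, 0], [0.03, -0.002, 0, 0, 0], [0.03, -0.002, 0, 0, 0], [0.03, -0.001, 0, 0, 0], [0.03, 0, 0, 0, 0], [0.03, 0, 0, 0, 0]]}}

```text
clock: 14.55
tool_pos: [0.6075, 0.2377, 0.1281]
eef_rot: [0.129, 0.695, -0.128, 0.695]
contact_force: [2.0, 2.8, 1.9]
opening: 0.52
```

Call:
{"method": "arm_command", "body": {"plan": [[0.048, 0, 0, 0, 0], [0.05, 0, 0, 0, 0], [0.055, 0, 0, 0, 0], [0.06, 0, 0, 0, 0], [0.07, 0, 0, 0, 0], [0.07, 0, 0, 0, 0], [0.07, 0, 0, 0, 0]]}}

```text
clock: 15.42
tool_pos: [0.6074, 0.2375, 0.1282]
eef_rot: [0.129, 0.695, -0.129, 0.695]
contact_force: [0.0, 0.6, -0.5]
opening: 0.795
```

```bash
python3 - <<'E'
from h import *
s=snap('wrist','w6'); print(s['clock'],s['tool_pos'],s['opening'],s['contact_force'])
E
```

```text
15.425 [0.60735206 0.23750147 0.12821237] 0.7952241303651693 [ 0.02236356  0.56567404 -0.47146929]
```

View pics/w6.png

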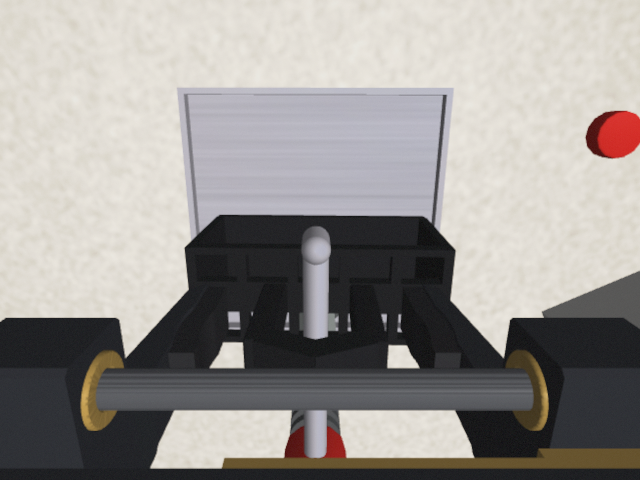

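It hangs on the bar and the fingers are clear on both sides. I'll retreat straight up.

Call:
{"method": "arm_command", "body": {"plan": [[0.08, -0.005, 0, 0, 0], [0.08, -0.01, 0, 0, 0], [0.08, -0.02, 0, 0, 0], [0.08, -0.03, 0, 0, 0], [0.08, -0.03, 0, 0, 0], [0.08, -0.03, 0, 0, 0], [0.08, -0.02, 0, 0, 0], [0.08, 0, 0, -0.04, 0], [0.08, 0, 0, -0.04, 0], [0.08, 0, 0, -0.04, 0], [0.08, 0, 0, 0, 0], [0.08, 0, 0, 0, 0]]}}

```text
clock: 16.98
tool_pos: [0.4963, 0.28, 0.2739]
eef_rot: [0.129, 0.695, -0.129, 0.696]
contact_force: [-0.3, -0.1, -0.7]
opening: 0.908
```

Call:
{"method": "arm_command", "body": {"plan": [[0.08, 0, 0, 0, 0], [0.08, 0, 0, 0, 0], [0.08, 0, 0, 0, 0], [0.08, 0, 0, 0, 0], [0.08, 0, 0, 0, 0], [0.08, 0, 0, 0, 0], [0.08, 0, 0, 0, 0], [0.08, 0, 0, 0, 0], [0.08, 0, 0, 0, 0], [0.08, 0, 0, 0, 0], [0.08, 0, 0, 0, 0], [0.08, 0, 0, 0, 0]]}}

```text
clock: 18.48
tool_pos: [0.4953, 0.2804, 0.2732]
eef_rot: [0.129, 0.695, -0.129, 0.695]
contact_force: [0.0, 0.2, 0.9]
opening: 0.904
```

```bash
python3 - <<'E'
from h import *
np.set_printoptions(precision=4,suppress=True)
s=snap('wrist','w7'); snap('scene','s7'); snap('wrist','w8'); print(s['clock'],s['tool_pos'],s['contact_force'])
c=np.array([.656,.2195]);d=np.array([np.cos(np.radians(-21)),np.sin(np.radians(-21))]); e=np.array([-d[1],d[0]])
for n in ('w7','w8','s7'):
    A,im=cloud(n); a=(A[...,:2]-c)@d+.056;b=(A[...,:2]-c)@e
    m=(a>-.03)&(a<-.018)&(abs(b)<.008)&(A[...,2]>.14)&(A[...,2]<.18); print(n,'bar',m.sum(),np.percentile(A[m][:,2],[10,50,90]) if m.any() else '')
    k=(im.max(-1)<60)&(a>-.035)&(a<.035)&(abs(b)<.03)&(A[...,2]>.15)&(A[...,2]<.2); print(' handle top',k.sum(), np.percentile(A[k][:,2],[5,50,95]) if k.any() else '', a[k].mean(),b[k].mean())
    k=(im.max(-1)<60)&(abs(a)<.05)&(abs(b)<.08)&(A[...,2]>.105)&(A[...,2]<.135)
    if k.sum()>20:
        X=np.c_[a[k],b[k],np.ones(k.sum())]; print(' rack top plane',np.linalg.lstsq(X,A[k][:,2],rcond=None)[0],cv2.minAreaRect(np.c_[a[k],b[k]].astype(np.float32)))
print(np.abs(np.nan_to_num(cloud('w8')[0]-cloud('w7')[0])).mean())
im=np.load('pics/s7.npz')['im']; cv2.imwrite('pics/c7.png',cv2.resize(im[200:380,150:400,::-1],None,fx=3,fy=3,interpolation=cv2.INTER_CUBIC))
E
```

```text
18.475 [0.4953 0.2804 0.2732] [0.0059 0.2066 0.8805]
w7 bar 102 [0.1598 0.1615 0.1625]
 handle top 86 [0.1501 0.1519 0.1539] -0.003220092107409494 0.0008987514451086995
 rack top plane [0.0171 0.011  0.119 ] ((0.002444356679916382, 0.0008941106498241425), (0.043179020285606384, 0.10960002988576889), 0.17643046379089355)
w8 bar 102 [0.1598 0.1614 0.1625]
 handle top 85 [0.1504 0.1521 0.1539] -0.0031614236661531513 0.00044757321809149207
 rack top plane [0.019  0.0117 0.1191] ((0.0022129062563180923, 0.000933326780796051), (0.04300422966480255, 0.10949759930372238), 0.18554069101810455)
s7 bar 21 [0.1594 0.1618 0.1653]
 handle top 167 [0.1519 0.1667 0.1737] 0.00810400431867316 0.002217981516674093
 rack top plane [-0.0115 -0.0037  0.1195] ((0.007317042909562588, 0.0004027523100376129), (0.04548405110836029, 0.11108489334583282), 1.0603501796722412)
0.0004838232589579076
```

View pics/w7.png

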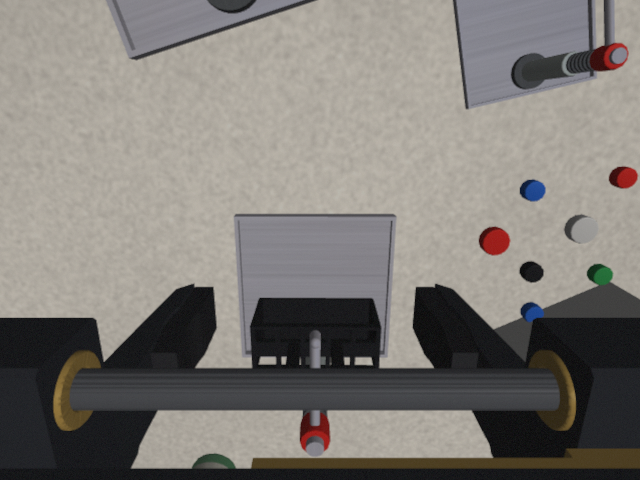

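View pics/c7.png

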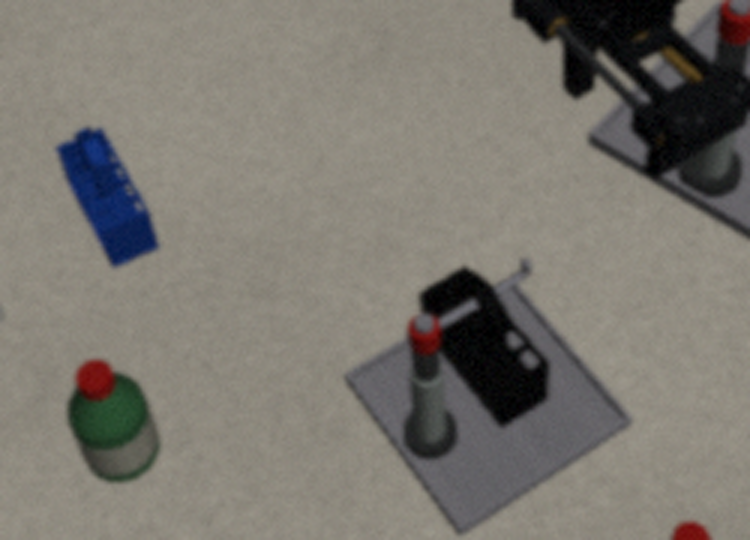

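The carrier hangs level: rack top at 119 mm, grip point at about 148 mm, tilt around 1°. It's centred and still, the blue carrier hasn't moved and the arm is clear. I'll hand in.

```bash
python3 -c "
from plant import r
print(r.finish_job())"
```

```text
the job is handed in; nothing more can be done
None
```

The black carrier is hanging by its handle on the middle-sized stand's hook, and I handed the job in at about 18.6 s. No verdict was reported.

- **Tug:** While still gripping, I pulled down until the bar was about 13 mm lower by the wrist depth picture. The grip height gave about 12 mm. The tool felt about 5 N, well under the 22 N limit. I held it there for at least 0.5 s, then eased up and let go.
- **Hanging:** The last pictures put the carrier within 2 mm of centre across the bar and within 8 mm of `hook_seat` along it. It was level to about 1° and not moving between two pictures. The hook was pressed down roughly 3 mm.
- **Clearance:** The gripper had backed away and read under 1 N of outside force. The blue carrier was never touched and looks unmoved; I judged that by eye and did not measure its position again at the end.
- **Disagreement:** The scene and wrist cameras differed by about 5 mm on where the carrier sits along the bar, which is well inside the allowed range. No other check failed.

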